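# Show the short vial in the slide-lid box

### The job

One short vial has got in among the tall ones in the grey slide-lid box and must be shown before anyone handles it. With the fingertips, push the bolt fully back, push the lid by its ridge to fully open, then point down at the short vial in the box: fingertips over the middle of its cap and no more than about 3 cm above it, held still for two seconds. Touch no vial, leave the other things on the table where they are, and finish still pointing.

Things in the scene. Friction and masses are not known exactly. Their poses are not given: they have to be found in the camera images.
- vial_box: grey plastic slide-lid box fixed to the table, 116 mm (its x) by 156 mm (its y), rails 66 mm high; origin at the centre of its underside, z up. Six vials stand in it, feet 12 mm above the table, at x = -22 and +22, y = -42, 0 and +42 mm. It is turned 0.2 to 0.6 rad clockwise (yaw -0.2 to -0.6): its -x is roughly the robot's side, its -y roughly the robot's right. The bolt's ledge reaches 106 mm out on the -x side
- box_bolt (a joint): travel of the steel barrel bolt in m: 0 = locked in the staple on the lid, 0.016 = fully drawn (end stop); moves along the box's -x on the line y = -35 mm. Friction about 1.5 N, stays where it is left. In the staple it stops the lid; clear of it from 0.010 on
- bolt_knob (a point): top centre of the bolt's upright knob, a steel stud 10 mm in diameter (13 mm at its head), 114 mm above the table; moves with the bolt. Push its +x side towards -x with the fingertips 88 to 100 mm above the table: the straps and the staple beside it reach only 85 mm
- box_lid (a joint): travel of the aluminium lid in m: 0 = shut, 0.130 = fully open (end stop); slides along the box's -y, out over the low end wall. Lid top 59 mm above the table, underside 54 mm. Friction about 2 N, stays where it is left. All six vials are uncovered from 0.118 on
- lid_ridge (a point): middle of the top edge of the ridge across the lid: 76 mm long along the box's x, 10 mm thick along y, standing 18 mm above the lid, top 77 mm above the table; moves with the lid. Push its +y face towards -y with the fingertips 67 to 72 mm above the table (the rails and the end wall, 36 mm behind the ridge, are 66 mm high)
- short_cap (a point): centre of the top of the short vial's cap, 43 mm above the table; axes x, y level and z up along the vial
- short_vial: the short glass vial, white cap, 17 mm diameter, 31 mm tall, standing in one of the six places of the box; origin at the centre of its foot, z up
- tall_vial_1: one of the five tall glass vials in the box, white cap, 19 mm diameter, 38 mm tall (top 50 mm above the table); origin at the centre of its foot
- tall_vial_2: one of the five tall glass vials in the box, white cap, 19 mm diameter, 38 mm tall (top 50 mm above the table); origin at the centre of its foot
- tall_vial_3: one of the five tall glass vials in the box, white cap, 19 mm diameter, 38 mm tall (top 50 mm above the table); origin at the centre of its foot
- tall_vial_4: one of the five tall glass vials in the box, white cap, 19 mm diameter, 38 mm tall (top 50 mm above the table); origin at the centre of its foot
- tall_vial_5: one of the five tall glass vials in the box, white cap, 19 mm diameter, 38 mm tall (top 50 mm above the table); origin at the centre of its foot
- stray_short: bystander: loose short vial on the table outside the box, 17 mm diameter, 31 mm tall; not the one meant; origin at the centre of its underside
- stray_tall: bystander: loose tall vial on the table, 19 mm diameter, 38 mm tall; origin at the centre of its underside
- stamp: bystander: wooden-handled rubber stamp standing, 56 x 28 mm, 73 mm high; origin at the centre of its underside
- carton_small: bystander: upright small carton, 41 x 33 mm, 52 mm high; origin at the centre of its underside
- carton_flat: bystander: lying carton, 91 x 53 mm, 36 mm high; origin at the centre of its underside
- marker: bystander: marker pen lying, 131 mm long, 18 mm thick; origin at the centre of its underside

How it is judged:
By the outcome, as a careful person would: the job done as asked, in the order asked, and still so for the second after the job is handed in, with the robot touching nothing.
It also fails if it takes over 54 s, if anything falls off the work surface, if the arm or the gripper's body presses on something with over 40 N, if the wrist force passes 120 N, or if a joint passes its speed limit or range.

### The arm

A 7-joint arm with a two-finger parallel gripper is mounted at the origin on the work surface; the furniture and walls round the work are solid. World frame = base frame: x ahead of the robot, y to its left, z up, the work surface at z = 0. Lengths are in m, angles in rad, forces in N, time in s.
With the tool pointing down it reaches from about 0.425 to 0.875 m from the base axis. Payload 4.7 kg.
Tool frame: the origin (TCP) lies on the centre line of the jaws, within the pads' length; the fingertips stand 14 mm ahead of it and the grasp point (between the pads) lies 5 mm behind it; z points along the fingers, y is the line along which they close (so a half turn about z gives the same grasp; the last joint's range is limited). The gripper opens to 87 mm and grips with 3 to 60 N. Pads are 19 mm wide; open, the fingers measure 117 mm over their backs; the gripper's body (75 mm by 190 mm) begins 51 mm behind the grasp point.
Start: joints at [1.229, 0.321, -0.07, 1.45, 0.023, 1.371, -0.057], TCP at [0.226, -0.609, 0.237] pointing down, gripper open.
Joint ranges: [-2.86, 2.86], [-0.3, 2.09], [-1.38, 1.24], [0.06, 2.45], [-1.56, 4.7], [0.09, 2.05], [-2.69, 2.69]. Speed limits (rad/s): [2.57, 2.57, 3.14, 3.14, 3.14, 3.14, 3.14].

### API

Orientations are given as a rotation vector (axis times angle).
In Python, from bench import * gives the robot as it stands.
- The arm moves only by the shell command python3 -m jog 'ROWS' [FORCE]. ROWS is JSON, a list of rows, each an object of numbers: "claw": the finger opening in mm, from 0 to 87; "dx", "dy", "dz": the shift along the tool's x, y, z in mm; "spin": the turn about the tool's z in degrees. In form: [{"claw": .., "dx": .., "dy": .., "dz": .., "spin": ..}, ...]. A call has 1 to 20 rows; each row is the pose to reach, as a shift and turn from the pose commanded when the call began, along the tool's axes at that moment; what a row does not reach only later rows make up. A row lasts 1/12 s, in which the tool goes at most 41.7 mm and 7.16 degrees, less where a joint would pass 70% of its speed; a pose out of reach is approached as far as the arm can. A call with a gripper value outside its range is refused whole. The fingers move at their own pace and stop on an object; FORCE is the grip in N (left out, the last holds). Time passes only in rows, so rows that repeat a pose let the fingers close. It gives the time, the measured TCP pose, the force, the opening and the grip force at its end, in the units of the state.
- get_state(): the state, without advancing time (a new reading comes with each control period).
- get_image(name): name is "side" or "top" or "wrist"; returns a dict with "frame" (420x560x3 uint8, red, green, blue), "depth" (420x560 float32, m along the optical axis (not along the pixel's ray), 0 where there is no reading), "K" (3x3 intrinsics, pixels), "T" (4x4, takes a point from camera to world coordinates); the wrist camera has in their place "mount" (4x4, takes a point from camera to tool coordinates, whose origin is the TCP and whose axes are the flange's). Camera axes: x right, y down, z forward; pixel columns grow to the right and rows downward; lengths in m; the calibration is good to about 2 mm. A picture is of the moment at which its call begins: read the wrist's pose just before it.
- close_job(): hands the job in; it is judged then, once.
The state is a dict: "time": time; "joint_positions": joint angles; "qd": joint speeds; "joint_torque": joint torques, N m; "position": TCP position; "tool_rot": TCP orientation; "ft_force": force on the tool from outside, world axes, zero at the start; "torque": the same for the moment, N m; "grip_width": opening from 0.0 (shut) to 1.0 (fully open); "grip_force": force on a finger pad.
Only numpy, scipy, OpenCV 4.12 (cv2) and the standard library are available. Lean on these libraries where they do the work, as an engineer would, in place of code of your own. Each camera call takes 0.05 s, during which the arm holds its last target. There are 200 camera calls.

## Working session

There is one attempt and no reset: what is moved stays moved. The work goes in short steps, Python scripts to look and compute and a shell command to move; the robot and the scene stay as the last step left them, time stands still between calls to the robot, and variables do not carry over. Pictures are saved under pics/ and viewed, at most 10 in all, crops included, and the job is handed in when it is done.

```bash
mkdir -p pics
cat > h.py <<'E'
from bench import *
import numpy as np, cv2
from scipy.spatial.transform import Rotation as R
def cast(im,uv,z):
    T=im["T"]; d=T[:3,:3]@np.linalg.inv(im["K"])@np.array([uv[0],uv[1],1.])
    return T[:3,3]+d*(z-T[2,3])/d[2]
def cloud(im):
    d=im["depth"]; v,u=np.indices(d.shape)
    p=np.stack([u*d,v*d,d],-1)@np.linalg.inv(im["K"]).T
    return p@im["T"][:3,:3].T+im["T"][:3,3]
E
python3 - <<'E'
from h import *
s=get_state(); print(s)
for n in("top","side"):
    im=get_image(n); cv2.imwrite(f"pics/{n}0.png",im["frame"][...,::-1]); np.savez(f"{n}0.npz",**im); print(n,im["K"],im["T"])
E
```

```text
{'time': 0.0, 'joint_positions': array([ 1.2291101 ,  0.32181079, -0.07009751,  1.45165471,  0.02257917,
        1.37078719, -0.05687887]), 'qd': array([-0.00169864,  0.00014623,  0.00072094, -0.00237694,  0.00077703,
       -0.00079279, -0.00059031]), 'joint_torque': array([-4.85949731e-04, -4.91293502e+01, -4.04026229e-01, -3.12523592e+01,
       -6.37664529e-02,  4.39361797e-02,  1.47004666e-04]), 'position': array([ 0.22620212, -0.60882049,  0.23547969]), 'tool_rot': array([-3.09019735e+00, -5.55692498e-01,  6.32213300e-04]), 'ft_force': array([-0.22927208,  0.20805609,  0.57638632]), 'torque': array([-0.00573358,  0.00085719,  0.00445497]), 'grip_force': 0.0, 'grip_width': 0.9964644971830074}
top [[382.05347346   0.         281.77464943]
 [  0.         382.05347346 205.87495392]
 [  0.           0.           1.        ]] [[ 0.00480971 -0.98879351  0.14921217  0.34871682]
 [-0.99987134 -0.00247188  0.01584929  0.27111557]
 [-0.01530284 -0.1492692  -0.98867817  0.95759885]
 [ 0.          0.          0.          1.        ]]
side [[408.96938961   0.         279.16057453]
 [  0.         408.96938961 209.40090654]
 [  0.           0.           1.        ]] [[ 0.99110608 -0.02646174  0.13041671  0.35035555]
 [-0.13010065 -0.39869518  0.90780833 -0.49511329]
 [ 0.02797433 -0.91670166 -0.39859191  0.45485435]
 [ 0.          0.          0.          1.        ]]
```

View pics/top0.png

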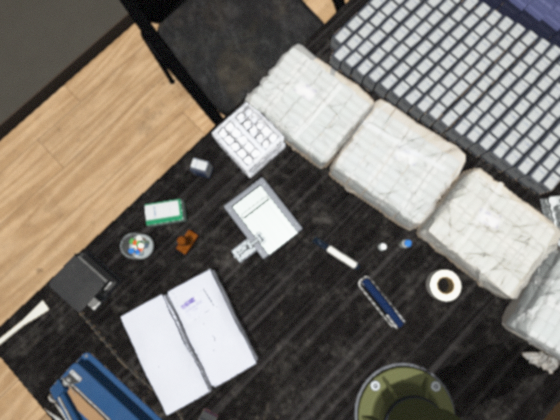

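View pics/side0.png

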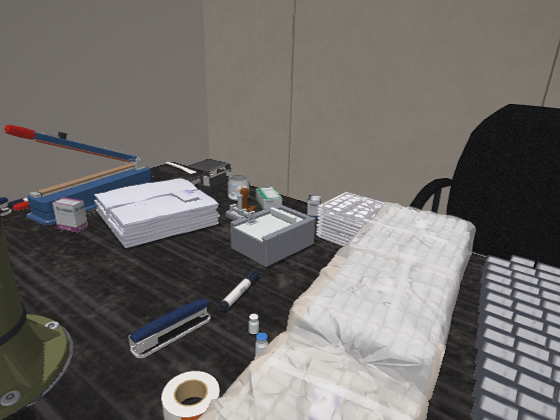

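Run:
```python
from h import *
a=cv2.imread("pics/top0.png")[165:275,200:320]; b=cv2.imread("pics/side0.png")[180:270,215:335]
a=cv2.resize(a,(480,440),interpolation=cv2.INTER_CUBIC); cv2.imwrite("pics/crop.png",a)
im=dict(np.load("top0.npz")); p=cloud(im)
c=p[165:275,200:320].reshape(-1,3)
for lo,hi,n in((.062,.070,"rail"),(.0555,.0615,"lid"),(.072,.082,"ridge"),(.1,.12,"knob")):
    q=c[(c[:,2]>lo)&(c[:,2]<hi)]; print(n,len(q),q.mean(0) if len(q) else 0, cv2.minAreaRect(q[:,:2].astype(np.float32)*1000) if len(q)>2 else 0)
```

```text
rail 1333 [0.45454195 0.34368083 0.06600701] ((439.28851318359375, 400.6893615722656), (210.8753204345703, 251.69705200195312), 36.567344665527344)
lid 1863 [0.4493865  0.32810854 0.05896451] ((457.85955810546875, 366.25555419921875), (248.29727172851562, 234.94161987304688), 6.253596782684326)
ridge 276 [0.45192382 0.35838268 0.07718671] ((473.9729309082031, 373.6802978515625), (180.00221252441406, 161.63565063476562), 36.42131805419922)
knob 25 [0.38420508 0.36869359 0.11379732] ((384.32037353515625, 368.6742248535156), (8.929381370544434, 11.379996299743652), 0.2138928771018982)
```

View pics/crop.png

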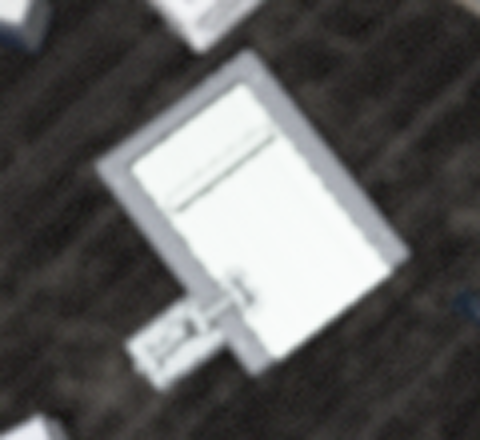

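The top crop shows the box with its rail corners at about (97,163), (248,50), (410,252) and (260,375) in crop pixels. The ridge runs from (175,210) to (275,135), and the bolt with its knob sits near (188,325) on the lower-left side.

Run:
```python
from h import *
im=dict(np.load("top0.npz")); p=cloud(im)
f=lambda u,v:cast(im,(200+u/4-.4,165+v/4-.4),.066)[:2]
A,B,C,D=f(97,163),f(248,50),f(410,252),f(260,375)
print("corner c",np.round((A+B+C+D)/4,4),[round(float(np.linalg.norm(x)),4) for x in(A-B,B-C,C-D,D-A)])
yv=(A-D)+(B-C); yaw=np.arctan2(-yv[0],yv[1]); print("yaw corners",yaw)
c=p[165:275,200:320].reshape(-1,3); c0=(A+B+C+D)/4
c=c[np.linalg.norm(c[:,:2]-c0,axis=1)<.13]
q=c[(c[:,2]>.045)&(c[:,2]<.068)]
# mask of the box: biggest blob, excluding bolt ledge
m=((p[...,2]>.05)&(p[...,2]<.069)&(np.linalg.norm(p[...,:2]-c0,axis=2)<.13)).astype(np.uint8)
m=cv2.morphologyEx(m,cv2.MORPH_CLOSE,np.ones((7,7)))
n,l,st,_=cv2.connectedComponentsWithStats(m); k=1+st[1:,4].argmax()
pts=p[l==k][:,:2]
Rz=lambda a:np.array([[np.cos(a),-np.sin(a)],[np.sin(a),np.cos(a)]])
lid=c[(c[:,2]>.056)&(c[:,2]<.0615)][:,:2]; print("lid rect",cv2.minAreaRect((lid*1000).astype(np.float32)))
ri=c[(c[:,2]>.0725)&(c[:,2]<.079)]
kn=c[c[:,2]>.105]
for y in(yaw,):
  L=(pts-c0)@Rz(y); print("box extents",np.percentile(L,[.5,99.5],axis=0))
  r=(ri[:,:2]-c0)@Rz(y); r=r[r[:,1]>0]; print("ridge",len(r),r.mean(0),r.min(0),r.max(0),"slope",np.polyfit(r[:,0],r[:,1],1))
  k=(kn[:,:2]-c0)@Rz(y); print("knob",len(k),k.mean(0),kn.mean(0))
```

```text
corner c [0.4573 0.3297] [0.112, 0.1544, 0.1127, 0.1579]
yaw corners -0.8993616264386081
lid rect ((466.6178283691406, 356.5294189453125), (208.13394165039062, 148.3180694580078), 31.78649139404297)
box extents [[-0.10246414 -0.0761525 ]
 [ 0.05604434  0.07852236]]
ridge 137 [0.0015421  0.03716695] [-0.03777967  0.02654359] [0.05352533 0.12369437] slope [0.4235043  0.03651387]
knob 81 [-0.03848863 -0.09414069] [0.35966999 0.30123224 0.69716628]
```

```bash
python3 -m jog '[{"claw":0,"dx":460,"dy":-320,"dz":-30,"spin":-50},{"claw":0,"dx":460,"dy":-320,"dz":-30,"spin":-50},{"claw":0,"dx":460,"dy":-320,"dz":-30,"spin":-50},{"claw":0,"dx":460,"dy":-320,"dz":-30,"spin":-50},{"claw":0,"dx":460,"dy":-320,"dz":-30,"spin":-50},{"claw":0,"dx":460,"dy":-320,"dz":-30,"spin":-50},{"claw":0,"dx":460,"dy":-320,"dz":-30,"spin":-50},{"claw":0,"dx":460,"dy":-320,"dz":-30,"spin":-50},{"claw":0,"dx":460,"dy":-320,"dz":-30,"spin":-50},{"claw":0,"dx":460,"dy":-320,"dz":-30,"spin":-50},{"claw":0,"dx":460,"dy":-320,"dz":-30,"spin":-50},{"claw":0,"dx":460,"dy":-320,"dz":-30,"spin":-50},{"claw":0,"dx":460,"dy":-320,"dz":-30,"spin":-50},{"claw":0,"dx":460,"dy":-320,"dz":-30,"spin":-50},{"claw":0,"dx":460,"dy":-320,"dz":-30,"spin":-50},{"claw":0,"dx":460,"dy":-320,"dz":-30,"spin":-50},{"claw":0,"dx":460,"dy":-320,"dz":-30,"spin":-50}]'
cat >> h.py <<'E'
C0=np.array([.4573,.3297]); YAW=-.90
def to(w,yaw=None):  # shift in tool mm & spin deg to world TCP w, tool x at yaw
    s=get_state(); M=R.from_rotvec(s["tool_rot"]).as_matrix()
    cy=np.arctan2(M[1,0],M[0,0]); print("t",round(s["time"],2),"pos",np.round(s["position"],4),"tilt",np.round(M[2],3),"yaw",round(cy,3),"q",np.round(s["joint_positions"],2),"F",np.round(s["ft_force"],1))
    print("shift mm",np.round(M.T@(np.array(w)-s["position"])*1000,1), "spin",None if yaw is None else np.round(-np.degrees((yaw-cy+np.pi)%(2*np.pi)-np.pi),2))
def box(x,y,z,c=C0,a=YAW): return np.array([c[0]+x*np.cos(a)-y*np.sin(a),c[1]+x*np.sin(a)+y*np.cos(a),z])
E
python3 -c "
from h import *
to(box(-.03,-.034,.23),YAW+np.pi)"
```

```text
time: 1.52
position: [0.5453, -0.1505, 0.266]
tool_rot: [-2.568, -1.809, 0.003]
ft_force: [-0.2, -1.6, 0.1]
grip_width: 0.005
grip_force: 0.0
t 1.52 pos [ 0.5453 -0.1505  0.266 ] tilt [-0.001 -0.001 -1.   ] yaw 1.227 q [ 0.71  0.17 -0.55  1.6   0.09  1.4  -0.19] F [-0.2 -1.6  0.1]
shift mm [ 409.5 -288.1   35.8] spin -58.13
```

```bash
python3 -m jog '[{"claw":0,"dx":410,"dy":-288,"dz":36,"spin":-58},{"claw":0,"dx":410,"dy":-288,"dz":36,"spin":-58},{"claw":0,"dx":410,"dy":-288,"dz":36,"spin":-58},{"claw":0,"dx":410,"dy":-288,"dz":36,"spin":-58},{"claw":0,"dx":410,"dy":-288,"dz":36,"spin":-58},{"claw":0,"dx":410,"dy":-288,"dz":36,"spin":-58},{"claw":0,"dx":410,"dy":-288,"dz":36,"spin":-58},{"claw":0,"dx":410,"dy":-288,"dz":36,"spin":-58},{"claw":0,"dx":410,"dy":-288,"dz":36,"spin":-58},{"claw":0,"dx":410,"dy":-288,"dz":36,"spin":-58},{"claw":0,"dx":410,"dy":-288,"dz":36,"spin":-58},{"claw":0,"dx":410,"dy":-288,"dz":36,"spin":-58},{"claw":0,"dx":410,"dy":-288,"dz":36,"spin":-58},{"claw":0,"dx":410,"dy":-288,"dz":36,"spin":-58},{"claw":0,"dx":410,"dy":-288,"dz":36,"spin":-58},{"claw":0,"dx":410,"dy":-288,"dz":36,"spin":-58},{"claw":0,"dx":410,"dy":-288,"dz":36,"spin":-58},{"claw":0,"dx":410,"dy":-288,"dz":36,"spin":-58}]'
cat >> h.py <<'E'
def wrist(fn):
    s=get_state(); im=get_image("wrist"); T=np.eye(4); T[:3,:3]=R.from_rotvec(s["tool_rot"]).as_matrix(); T[:3,3]=s["position"]
    im["T"]=T@im["mount"]; np.savez(fn+".npz",**im); cv2.imwrite(f"pics/{fn}.png",im["frame"][...,::-1]); return im
E
python3 - <<'E'
from h import *
to(box(-.05,-.034,.108),YAW+np.pi)
im=wrist("w1"); p=cloud(im).reshape(-1,3); print(im["mount"])
near=p[np.linalg.norm(p[:,:2]-C0,axis=1)<.13]
for n,lo,hi in(("knob",.108,.118),("ridge",.073,.080)):
    q=near[(near[:,2]>lo)&(near[:,2]<hi)]
    if len(q): 
        d=q[:,:2]-C0; c,s=np.cos(YAW),np.sin(YAW); L=np.c_[d@[c,s],d@[-s,c]]; print(n,len(q),np.median(L,0),np.percentile(L,[1,99],axis=0))
E
```

```text
time: 3.02
position: [0.4136, 0.332, 0.2305]
tool_rot: [1.372, 2.825, -0.001]
ft_force: [-0.7, -1.0, 0.0]
grip_width: 0.007
grip_force: 0.0
t 3.02 pos [0.4136 0.332  0.2305] tilt [-0.001 -0.    -1.   ] yaw 2.237 q [ 0.21  0.17 -1.02  1.73  0.15  1.33 -0.18] F [-0.7 -1.   0. ]
shift mm [ 21.2  -1.3 122.5] spin -0.25
[[ 5.33403245e-04 -9.57069553e-01 -2.89857873e-01  7.88543823e-02]
 [ 9.99999706e-01  6.70028531e-04 -3.72116226e-04  3.41945110e-04]
 [ 5.50354155e-04 -2.89857589e-01  9.57069629e-01 -1.49043035e-01]
 [ 0.00000000e+00  0.00000000e+00  0.00000000e+00  1.00000000e+00]]
knob 201 [-0.07742029 -0.03288525] [[-0.0833408  -0.03855567]
 [-0.07155061 -0.02724806]]
ridge 1325 [-0.01931295  0.02870427] [[-0.10802857 -0.03690947]
 [ 0.06159053  0.12224833]]
```

View pics/w1.png

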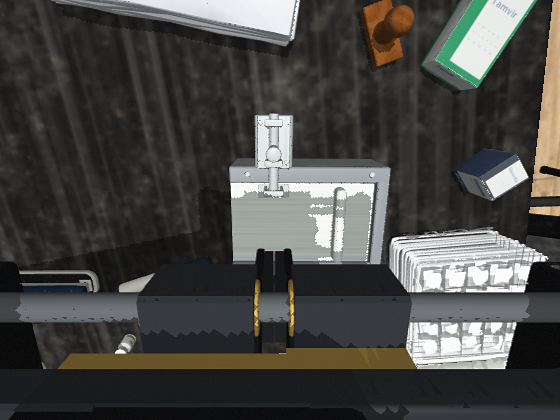

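The wrist view shows the knob at about (274,155) and the ridge as a bar at x≈340, y 190-260. The box edges lie along the image axes, so the tool is aligned with the box.

```bash
python3 -m jog '[{"claw":0,"dx":16,"dy":0,"dz":40},{"claw":0,"dx":16,"dy":0,"dz":80},{"claw":0,"dx":16,"dy":0,"dz":105},{"claw":0,"dx":16,"dy":0,"dz":122},{"claw":0,"dx":16,"dy":0,"dz":122},{"claw":0,"dx":16,"dy":0,"dz":122}]'
python3 - <<'E'
from h import *
to(box(-.0614,-.033,.108),YAW+np.pi)
im=dict(np.load("w1.npz")); p=cloud(im).reshape(-1,3); d=p[:,:2]-C0; c,s=np.cos(YAW),np.sin(YAW); L=np.c_[d@[c,s],d@[-s,c]]
for n,lo,hi in(("rail",.064,.068),("ridge",.074,.079)):
    k=(abs(L[:,0])<.062)&(L[:,1]>-.01)&(L[:,1]<.085)&(p[:,2]>lo)&(p[:,2]<hi); print(n,k.sum(),np.percentile(L[k],[2,50,98],axis=0).round(4).tolist())
    if n=="ridge": print(np.polyfit(L[k][:,0],L[k][:,1],1))
E
```

```text
t 3.07 pos [0.4134 0.3323 0.2306] tilt [-0.001  0.    -1.   ] yaw 2.238 q [ 0.21  0.17 -1.02  1.73  0.15  1.33 -0.18] F [ 0.6  0.3 -0.4]
shift mm [ 32.2  -0.4 122.6] spin -0.21
rail 2526 [[-0.059, -0.0071], [-0.0454, 0.0581], [0.0414, 0.0784]]
ridge 703 [[-0.038, 0.0265], [-0.0042, 0.0307], [0.0328, 0.036]]
[-0.0087301   0.03082352]$[0]: bad value
```

The move was refused because the rows had no spin value, so I'm adding it.

```bash
python3 -m jog '[{"claw":0,"dx":16,"dy":0,"dz":40,"spin":0},{"claw":0,"dx":16,"dy":0,"dz":80,"spin":0},{"claw":0,"dx":16,"dy":0,"dz":105,"spin":0},{"claw":0,"dx":16,"dy":0,"dz":122,"spin":0},{"claw":0,"dx":16,"dy":0,"dz":122,"spin":0},{"claw":0,"dx":16,"dy":0,"dz":122,"spin":0}]'
python3 -c "
from h import *
to(box(-.0614,-.033,.108),YAW+np.pi)"
```

```text
time: 3.57
position: [0.4025, 0.3457, 0.1083]
tool_rot: [-1.368, -2.827, 0.002]
ft_force: [0.3, -0.4, 0.6]
grip_width: 0.008
grip_force: 0.0
t 3.57 pos [0.4025 0.3457 0.1083] tilt [ 0.    -0.001 -1.   ] yaw 2.24 q [ 0.1   0.31 -0.98  1.87  0.29  1.11 -0.32] F [ 0.3 -0.4  0.6]
shift mm [14.8 -0.   0.3] spin -0.08
```

```bash
python3 -m jog '[{"claw":0,"dx":5,"dy":0,"dz":0,"spin":0},{"claw":0,"dx":9,"dy":0,"dz":0,"spin":0},{"claw":0,"dx":12,"dy":0,"dz":0,"spin":0},{"claw":0,"dx":15,"dy":0,"dz":0,"spin":0},{"claw":0,"dx":17,"dy":0,"dz":0,"spin":0},{"claw":0,"dx":19,"dy":0,"dz":0,"spin":0},{"claw":0,"dx":21,"dy":0,"dz":0,"spin":0},{"claw":0,"dx":23,"dy":0,"dz":0,"spin":0},{"claw":0,"dx":25,"dy":0,"dz":0,"spin":0},{"claw":0,"dx":27,"dy":0,"dz":0,"spin":0},{"claw":0,"dx":28,"dy":0,"dz":0,"spin":0},{"claw":0,"dx":29,"dy":0,"dz":0,"spin":0},{"claw":0,"dx":29,"dy":0,"dz":0,"spin":0}]'
```

```text
time: 4.65
position: [0.3851, 0.3685, 0.1085]
tool_rot: [1.368, 2.827, -0.001]
ft_force: [3.1, -2.8, 1.4]
grip_width: 0.005
grip_force: 1.9
```

```bash
python3 -m jog '[{"claw":0,"dx":1,"dy":0,"dz":0,"spin":0},{"claw":0,"dx":2,"dy":0,"dz":0,"spin":0},{"claw":0,"dx":2,"dy":0,"dz":0,"spin":0}]'
```

```text
time: 4.9
position: [0.385, 0.3687, 0.1085]
tool_rot: [1.369, 2.824, -0.003]
ft_force: [5.3, -5.5, 2.2]
grip_width: 0.003
grip_force: 3.6
```

```bash
python3 -m jog '[{"claw":0,"dx":1,"dy":0,"dz":0,"spin":0},{"claw":0,"dx":2,"dy":0,"dz":0,"spin":0},{"claw":0,"dx":3,"dy":0,"dz":0,"spin":0},{"claw":0,"dx":4,"dy":0,"dz":0,"spin":0},{"claw":0,"dx":4,"dy":0,"dz":0,"spin":0}]'
```

```text
time: 5.32
position: [0.3848, 0.369, 0.1084]
tool_rot: [1.37, 2.819, -0.007]
ft_force: [8.9, -11.2, 4.3]
grip_width: 0.004
grip_force: 6.8
```

```bash
python3 -m jog '[{"claw":0,"dx":-10,"dy":0,"dz":0,"spin":0},{"claw":0,"dx":-25,"dy":0,"dz":0,"spin":0},{"claw":0,"dx":-30,"dy":0,"dz":-40,"spin":0},{"claw":0,"dx":-30,"dy":0,"dz":-80,"spin":0},{"claw":0,"dx":-30,"dy":0,"dz":-115,"spin":0},{"claw":0,"dx":-30,"dy":0,"dz":-115,"spin":0},{"claw":0,"dx":-30,"dy":0,"dz":-115,"spin":0}]'
python3 - <<'E'
from h import *
to(box(0,.064,.084),YAW+np.pi)
im=wrist("w2"); p=cloud(im).reshape(-1,3); d=p[:,:2]-C0; c,s=np.cos(YAW),np.sin(YAW); L=np.c_[d@[c,s],d@[-s,c]]
k=(p[:,2]>.108)&(p[:,2]<.118)&(abs(L[:,1]+.033)<.02)&(L[:,0]<-.06); print("knob",k.sum(),np.median(L[k],0),np.percentile(L[k],[1,99],axis=0))
to(box(0,.064,.084),YAW+np.pi)
k=(abs(L[:,0])<.05)&(L[:,1]>.0)&(L[:,1]<.05)&(p[:,2]>.074)&(p[:,2]<.079); print("ridge",k.sum(),np.percentile(L[k],[2,50,98],axis=0).round(4).tolist())
E
```

```text
time: 5.9
position: [0.3993, 0.352, 0.2254]
tool_rot: [1.366, 2.828, 0.006]
ft_force: [0.4, 0.3, -1.0]
grip_width: 0.005
grip_force: 0.0
t 5.9 pos [0.3993 0.352  0.2254] tilt [ 0.001  0.004 -1.   ] yaw 2.242 q [ 0.18  0.18 -1.04  1.73  0.16  1.32 -0.23] F [ 0.4  0.3 -1. ]
shift mm [-53.6  95.1 141.7] spin -0.0
knob 200 [-0.09073282 -0.03309848] [[-0.09620034 -0.03871653]
 [-0.08428784 -0.02670018]]
t 5.95 pos [0.3987 0.3509 0.2236] tilt [ 0.001  0.    -1.   ] yaw 2.242 q [ 0.18  0.18 -1.04  1.74  0.16  1.31 -0.23] F [-0.6  0.1 -0.2]
shift mm [-53.1  96.7 139.6] spin -0.0
ridge 471 [[-0.0385, 0.0266], [-0.016, 0.0309], [0.0085, 0.036]]
```

Run:
```python
from h import *
im=wrist("w3"); c,s=np.cos(YAW),np.sin(YAW)
to(box(0,.064,.084),YAW+np.pi)
def f(im,n):
  p=cloud(im).reshape(-1,3); d=p[:,:2]-C0; L=np.c_[d@[c,s],d@[-s,c]]
  k=(p[:,2]>.108)&(p[:,2]<.118)&(abs(L[:,1]+.033)<.02)&(L[:,0]<-.06); print(n,k.sum(),np.median(L[k],0))
  k=(p[:,2]>.063)&(p[:,2]<.068)&(abs(L[:,1]-.03)<.03)&(L[:,0]<-.035)&(L[:,0]>-.07); print(" rail x",np.percentile(L[k][:,0],[2,50,98]))
f(im,"w3"); f(dict(np.load("w1.npz")),"w1"); f(get_image("top"),"top"); f(dict(np.load("top0.npz")),"top0")
a=im["frame"][90:270,200:400,::-1]; cv2.imwrite("pics/w3c.png",cv2.resize(a,None,fx=3,fy=3,interpolation=cv2.INTER_CUBIC))
```

```text
t 6.0 pos [0.3984 0.3502 0.2226] tilt [ 0.001 -0.002 -1.   ] yaw 2.241 q [ 0.18  0.18 -1.04  1.74  0.16  1.32 -0.23] F [-0.2 -0.8 -0.4]
shift mm [-52.8  97.6 138.4] spin -0.01
w3 200 [-0.09068442 -0.03300435]
 rail x [-0.05952181 -0.05225755 -0.04348596]
w1 201 [-0.07742029 -0.03288525]
 rail x [-0.0591376  -0.05226874 -0.04437132]
top 1 [-0.57471213 -0.04825025]Traceback (most recent call last):
  File "<stdin>", line 8, in <module>
  File "<stdin>", line 7, in f
    return _quantile_unchecked(
        a, q, axis, out, overwrite_input, method, keepdims, weights)
    return _ureduce(a,
                    func=_quantile_ureduce_func,
    ...<5 lines>...
                    overwrite_input=overwrite_input,
                    method=method)
    r = func(a, **kwargs)
    result = _quantile(arr,
                       quantiles=q,
    ...<2 lines>...
                       out=out,
                       weights=wgt)
    slices_having_nans = np.isnan(arr[-1, ...])
                                  ~~~^^^^^^^^^
IndexError: index -1 is out of bounds for axis 0 with size 0
```

Run:
```python
import cv2,numpy as np
o=[]
for n in("w1","w3"):
    o.append(cv2.resize(np.load(n+".npz")["frame"][100:200,235:325,::-1],None,fx=4.4,fy=4.4,interpolation=cv2.INTER_CUBIC))
cv2.imwrite("pics/cmp.png",np.hstack(o))
```

```text
(no output)
```

View pics/cmp.png

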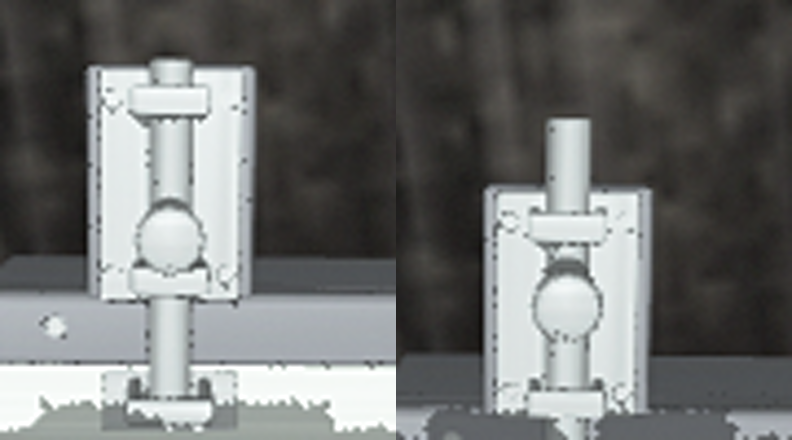

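The right half (after the push) shows the stud at about (568,300), with a gap of a few mm to the outer strap at (568,228). It has moved only about 13 mm. I'll push again, a little lower and harder.

```bash
python3 -c "
from h import *
to(box(-.064,-.033,.104),YAW+np.pi)"
```

```text
t 6.05 pos [0.3983 0.3499 0.222 ] tilt [ 0.001 -0.003 -1.   ] yaw 2.241 q [ 0.18  0.18 -1.04  1.74  0.16  1.32 -0.23] F [-0.2 -0.3 -0.2]
shift mm [ 11.4   1.  118.1] spin -0.01
```

```bash
python3 -m jog '[{"claw":0,"dx":9,"dy":1,"dz":40,"spin":0},{"claw":0,"dx":9,"dy":1,"dz":80,"spin":0},{"claw":0,"dx":9,"dy":1,"dz":105,"spin":0},{"claw":0,"dx":9,"dy":1,"dz":118,"spin":0},{"claw":0,"dx":9,"dy":1,"dz":118,"spin":0},{"claw":0,"dx":9,"dy":1,"dz":118,"spin":0},{"claw":0,"dx":15,"dy":1,"dz":118,"spin":0},{"claw":0,"dx":20,"dy":1,"dz":118,"spin":0},{"claw":0,"dx":23,"dy":1,"dz":118,"spin":0},{"claw":0,"dx":25,"dy":1,"dz":118,"spin":0},{"claw":0,"dx":27,"dy":1,"dz":118,"spin":0},{"claw":0,"dx":28,"dy":1,"dz":118,"spin":0},{"claw":0,"dx":29,"dy":1,"dz":118,"spin":0},{"claw":0,"dx":30,"dy":1,"dz":118,"spin":0},{"claw":0,"dx":31,"dy":1,"dz":118,"spin":0},{"claw":0,"dx":31,"dy":1,"dz":118,"spin":0},{"claw":0,"dx":31,"dy":1,"dz":118,"spin":0}]'
python3 -c "
from h import *
to(box(-.0774,-.033,.104),YAW+np.pi)"
```

```text
time: 7.47
position: [0.3865, 0.3701, 0.1068]
tool_rot: [1.37, 2.816, -0.006]
ft_force: [8.2, -11.7, 6.3]
grip_width: 0.007
grip_force: 6.8
t 7.47 pos [0.3865 0.3701 0.1068] tilt [-0.011  0.001 -1.   ] yaw 2.236 q [ 0.04  0.33 -0.99  1.86  0.32  1.11 -0.4 ] F [  8.2 -11.7   6.3]
shift mm [ 1.7 -2.7  2.8] spin -0.31
```

```bash
python3 -m jog '[{"claw":0,"dx":-10,"dy":0,"dz":0,"spin":0},{"claw":0,"dx":-25,"dy":0,"dz":0,"spin":0},{"claw":0,"dx":-40,"dy":0,"dz":-40,"spin":0},{"claw":0,"dx":-60,"dy":0,"dz":-80,"spin":0},{"claw":0,"dx":-75,"dy":20,"dz":-115,"spin":0},{"claw":0,"dx":-75,"dy":50,"dz":-125,"spin":0},{"claw":0,"dx":-75,"dy":50,"dz":-125,"spin":0},{"claw":0,"dx":-75,"dy":50,"dz":-125,"spin":0},{"claw":0,"dx":-75,"dy":50,"dz":-125,"spin":0}]'
python3 - <<'E'
from h import *
c,s=np.cos(YAW),np.sin(YAW)
w4=wrist("w4"); sd=get_image("side"); np.savez("side4.npz",**sd)
for n,im in(("w1",dict(np.load("w1.npz"))),("w4",w4)):
  p=cloud(im).reshape(-1,3); d=p[:,:2]-C0; L=np.c_[d@[c,s],d@[-s,c],p[:,2]]
  L=L[(abs(L[:,1]+.033)<.012)&(L[:,0]<-.0)&(L[:,0]>-.16)]
  print(n,"knob",np.median(L[(L[:,2]>.108)&(L[:,2]<.118)],0),"bolt extents at z .066-.08 |y|<2mm", np.percentile(L[(L[:,2]>.066)&(L[:,2]<.081)&(abs(L[:,1]+.033)<.003)][:,0],[0,1,99,100]))
  b=L[(L[:,2]>.0815)&(L[:,2]<.088)]; h,e=np.histogram(b[:,0],np.arange(-.12,.0,.002)); print([(round(float(x),3),int(k)) for x,k in zip(e,h) if k])
o=[cv2.resize(i["frame"][a:a+90,b:b+110,::-1],None,fx=3.6,fy=3.6,interpolation=cv2.INTER_CUBIC) for i,a,b in((w4,70,180+20),(sd,180,215))]
cv2.imwrite("pics/w4.png",np.hstack(o)); to(box(0,.064,.084),YAW+np.pi)
E
```

```text
time: 8.22
position: [0.4655, 0.348, 0.2303]
tool_rot: [-1.365, -2.828, 0.001]
ft_force: [0.3, -0.1, 0.0]
grip_width: 0.004
grip_force: 0.0
w1 knob [-0.07742029 -0.03288525  0.11471244] bolt extents at z .066-.08 |y|<2mm [-0.10888722 -0.10887458 -0.03979304 -0.03948438]
[(-0.104, 44), (-0.102, 32), (-0.1, 28), (-0.082, 5), (-0.068, 24), (-0.066, 32), (-0.064, 33), (-0.042, 21), (-0.04, 45), (-0.038, 40)]
w4 knob [-0.09006056 -0.03217906  0.11455022] bolt extents at z .066-.08 |y|<2mm [-0.12135007 -0.12121429 -0.0452126  -0.0448189 ]
[(-0.104, 34), (-0.102, 54), (-0.1, 33), (-0.096, 1), (-0.094, 3), (-0.092, 3), (-0.09, 2), (-0.088, 4), (-0.086, 1), (-0.068, 33), (-0.066, 36), (-0.064, 44), (-0.042, 19), (-0.04, 42), (-0.038, 42), (-0.036, 15)]
t 8.32 pos [0.4652 0.3475 0.23  ] tilt [-0.    -0.001 -1.   ] yaw 2.243 q [ 0.14  0.32 -1.    1.61  0.27  1.36 -0.22] F [-0.2  0.6 -0.1]
shift mm [ -9.   47.  145.9] spin 0.05
```

View pics/w4.png

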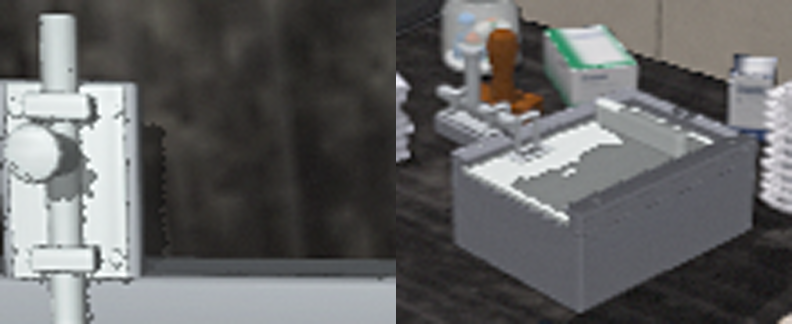

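The straps stand at x≈-0.102 and -0.066. The stud travelled about 13 mm and is still about 3 mm from the outer strap. I'll do one firmer push with one finger's flat side to settle whether this is the end stop.

```bash
python3 -c "
from h import *
p=cloud(dict(np.load('w4.npz'))).reshape(-1,3); c,s=np.cos(YAW),np.sin(YAW); d=p[:,:2]-C0; L=np.c_[d@[c,s],d@[-s,c],p[:,2]]
for a,b in((-.105,-.098),(-.07,-.062),(-.043,-.033)):
  k=(L[:,0]>a)&(L[:,0]<b)&(abs(L[:,1]+.033)<.012); print(np.percentile(L[k,2],[50,90,99,100]))
to(box(-.062,-.026,.110),YAW+np.pi)"
```

```text
[0.08157232 0.08331954 0.08402626 0.08432913]
[0.08085265 0.08305703 0.08413253 0.0842758 ]
[0.32086651 0.32925642 0.33167324 0.33287563]
t 8.32 pos [0.4652 0.3475 0.23  ] tilt [-0.    -0.001 -1.   ] yaw 2.243 q [ 0.14  0.32 -1.    1.61  0.27  1.36 -0.22] F [-0.2  0.6 -0.1]
shift mm [ 53. -43. 120.] spin 0.05
```

```bash
python3 -m jog '[{"claw":0,"dx":35,"dy":-30,"dz":20,"spin":0},{"claw":0,"dx":51,"dy":-43,"dz":50,"spin":0},{"claw":0,"dx":51,"dy":-43,"dz":85,"spin":0},{"claw":0,"dx":51,"dy":-43,"dz":110,"spin":0},{"claw":0,"dx":51,"dy":-43,"dz":120,"spin":0},{"claw":0,"dx":51,"dy":-43,"dz":120,"spin":0},{"claw":0,"dx":51,"dy":-43,"dz":120,"spin":0}]'
python3 -m jog '[{"claw":0,"dx":5,"dy":0,"dz":0,"spin":0},{"claw":0,"dx":9,"dy":0,"dz":0,"spin":0},{"claw":0,"dx":12,"dy":0,"dz":0,"spin":0},{"claw":0,"dx":14,"dy":0,"dz":0,"spin":0},{"claw":0,"dx":16,"dy":0,"dz":0,"spin":0},{"claw":0,"dx":18,"dy":0,"dz":0,"spin":0},{"claw":0,"dx":20,"dy":0,"dz":0,"spin":0},{"claw":0,"dx":22,"dy":0,"dz":0,"spin":0},{"claw":0,"dx":22,"dy":0,"dz":0,"spin":0}]'
python3 -m jog '[{"claw":0,"dx":2,"dy":0,"dz":0,"spin":0},{"claw":0,"dx":4,"dy":0,"dz":0,"spin":0},{"claw":0,"dx":6,"dy":0,"dz":0,"spin":0},{"claw":0,"dx":6,"dy":0,"dz":0,"spin":0}]'
python3 -c "
from h import *
to(box(-.0774,-.026,.110),YAW+np.pi)"
```

```text
time: 8.9
position: [0.4013, 0.3608, 0.111]
tool_rot: [-1.367, -2.828, -0.0]
ft_force: [-0.0, 0.6, 0.8]
grip_width: 0.002
grip_force: 0.0
time: 9.65
position: [0.3924, 0.3734, 0.1112]
tool_rot: [1.369, 2.818, -0.006]
ft_force: [7.1, -9.7, 7.1]
grip_width: 0.006
grip_force: 6.3
time: 9.98
position: [0.392, 0.3742, 0.1111]
tool_rot: [1.371, 2.811, -0.013]
ft_force: [12.2, -18.3, 9.2]
grip_width: 0.0
grip_force: 10.9
t 9.98 pos [0.392  0.3742 0.1111] tilt [-0.017 -0.001 -1.   ] yaw 2.234 q [ 0.04  0.35 -0.99  1.84  0.34  1.13 -0.41] F [ 12.2 -18.3   9.2]
shift mm [ 2.  -2.5  1. ] spin -0.43
```

```bash
python3 -m jog '[{"claw":0,"dx":-12,"dy":0,"dz":0,"spin":0},{"claw":0,"dx":-30,"dy":0,"dz":0,"spin":0},{"claw":0,"dx":-45,"dy":10,"dz":-30,"spin":0},{"claw":0,"dx":-65,"dy":40,"dz":-45,"spin":0},{"claw":0,"dx":-87,"dy":70,"dz":-45,"spin":0},{"claw":0,"dx":-87,"dy":92,"dz":-45,"spin":0},{"claw":0,"dx":-87,"dy":92,"dz":-45,"spin":0},{"claw":0,"dx":-87,"dy":92,"dz":-45,"spin":0}]'
python3 - <<'E'
from h import *
c,s=np.cos(YAW),np.sin(YAW)
w=wrist("w5"); to(box(0,.064,.084),YAW+np.pi)
sd=get_image("side")
for n,im in(("side0",dict(np.load("side0.npz"))),("side5",sd),("w5",w)):
  p=cloud(im).reshape(-1,3); d=p[:,:2]-C0; L=np.c_[d@[c,s],d@[-s,c],p[:,2]]
  k=(L[:,2]>.1)&(L[:,2]<.118)&(abs(L[:,1]+.033)<.02)&(L[:,0]<-.055)&(L[:,0]>-.12); print(n,k.sum(),np.median(L[k],0) if k.any() else 0)
  k=(abs(L[:,0])<.045)&(L[:,1]>.0)&(L[:,1]<.055)&(L[:,2]>.073)&(L[:,2]<.08); print(" ridge",k.sum(),np.percentile(L[k],[2,50,98],axis=0).round(4).tolist() if k.any() else 0)
E
```

```text
time: 10.65
position: [0.51, 0.3723, 0.1549]
tool_rot: [-1.367, -2.826, -0.0]
ft_force: [0.3, 0.1, -0.1]
grip_width: 0.005
grip_force: 0.0
t 10.7 pos [0.5089 0.3723 0.155 ] tilt [ 0.002 -0.001 -1.   ] yaw 2.242 q [ 0.03  0.49 -0.93  1.58  0.4   1.28 -0.29] F [-0.3  1.3 -0.4]
shift mm [-1.4 -2.8 71. ] spin 0.01
side0 34 [-0.07472747 -0.03590004  0.11093037]
 ridge 89 [[-0.0375, 0.0252, 0.0732], [0.0013, 0.0284, 0.0767], [0.0361, 0.0345, 0.0787]]
side5 32 [-0.08751549 -0.03525658  0.10921734]
 ridge 90 [[-0.0372, 0.0252, 0.0731], [0.0004, 0.0283, 0.0769], [0.0351, 0.035, 0.0784]]
w5 589 [-0.08991741 -0.03034428  0.11423978]
 ridge 1222 [[-0.0384, 0.027, 0.0741], [-0.0076, 0.0323, 0.0774], [0.027, 0.0366, 0.0791]]
```

Every view agrees that the knob moved about 13 mm. It stopped rigidly there under 8, 15 and 22 N, at three contact heights, so this is the end stop. Next is the lid.

```bash
python3 -m jog '[{"claw":0,"dx":-1,"dy":-2,"dz":30,"spin":0},{"claw":0,"dx":-1,"dy":-2,"dz":55,"spin":0},{"claw":0,"dx":-1,"dy":-2,"dz":71,"spin":0},{"claw":0,"dx":-1,"dy":-2,"dz":71,"spin":0},{"claw":0,"dx":-1,"dy":-2,"dz":71,"spin":0},{"claw":0,"dx":-1,"dy":-2,"dz":71,"spin":0}]'
python3 -m jog '[{"claw":0,"dx":0,"dy":-6,"dz":0,"spin":0},{"claw":0,"dx":0,"dy":-10,"dz":0,"spin":0},{"claw":0,"dx":0,"dy":-13,"dz":0,"spin":0},{"claw":0,"dx":0,"dy":-16,"dz":0,"spin":0},{"claw":0,"dx":0,"dy":-19,"dz":0,"spin":0},{"claw":0,"dx":0,"dy":-22,"dz":0,"spin":0},{"claw":0,"dx":0,"dy":-26,"dz":0,"spin":0},{"claw":0,"dx":0,"dy":-26,"dz":0,"spin":0}]'
python3 -c "
from h import *
to(box(0,-.079,.084),YAW+np.pi)"
```

```text
time: 11.25
position: [0.5089, 0.37, 0.0858]
tool_rot: [1.366, 2.828, 0.001]
ft_force: [0.3, 0.0, -0.9]
grip_width: 0.004
grip_force: 0.0
time: 11.92
position: [0.4886, 0.3531, 0.0847]
tool_rot: [1.368, 2.828, 0.0]
ft_force: [0.6, -0.1, 0.7]
grip_width: 0.003
grip_force: 0.2
t 11.92 pos [0.4886 0.3531 0.0847] tilt [-0.  0. -1.] yaw 2.241 q [ 0.05  0.5  -0.91  1.72  0.43  1.14 -0.31] F [ 0.6 -0.1  0.7]
shift mm [   1.  -118.1    0.7] spin -0.05
```

```bash
python3 -m jog '[{"claw":0,"dx":0,"dy":-5,"dz":0,"spin":0},{"claw":0,"dx":0,"dy":-11,"dz":0,"spin":0},{"claw":0,"dx":0,"dy":-17,"dz":0,"spin":0},{"claw":0,"dx":0,"dy":-23,"dz":0,"spin":0},{"claw":0,"dx":0,"dy":-29,"dz":0,"spin":0},{"claw":0,"dx":0,"dy":-35,"dz":0,"spin":0},{"claw":0,"dx":0,"dy":-41,"dz":0,"spin":0},{"claw":0,"dx":0,"dy":-47,"dz":0,"spin":0},{"claw":0,"dx":0,"dy":-53,"dz":0,"spin":0},{"claw":0,"dx":0,"dy":-59,"dz":0,"spin":0},{"claw":0,"dx":0,"dy":-65,"dz":0,"spin":0},{"claw":0,"dx":0,"dy":-71,"dz":0,"spin":0},{"claw":0,"dx":0,"dy":-77,"dz":0,"spin":0},{"claw":0,"dx":0,"dy":-83,"dz":0,"spin":0},{"claw":0,"dx":0,"dy":-89,"dz":0,"spin":0},{"claw":0,"dx":0,"dy":-95,"dz":0,"spin":0},{"claw":0,"dx":0,"dy":-99,"dz":0,"spin":0},{"claw":0,"dx":0,"dy":-102,"dz":0,"spin":0},{"claw":0,"dx":0,"dy":-105,"dz":0,"spin":0},{"claw":0,"dx":0,"dy":-107,"dz":0,"spin":0}]'
python3 -m jog '[{"claw":0,"dx":0,"dy":-2,"dz":0,"spin":0},{"claw":0,"dx":0,"dy":-4,"dz":0,"spin":0},{"claw":0,"dx":0,"dy":-6,"dz":0,"spin":0},{"claw":0,"dx":0,"dy":-8,"dz":0,"spin":0},{"claw":0,"dx":0,"dy":-10,"dz":0,"spin":0},{"claw":0,"dx":0,"dy":-12,"dz":0,"spin":0},{"claw":0,"dx":0,"dy":-13,"dz":0,"spin":0},{"claw":0,"dx":0,"dy":-14,"dz":0,"spin":0},{"claw":0,"dx":0,"dy":-14,"dz":0,"spin":0}]'
python3 -c "
from h import *
to(box(0,-.079,.084),YAW+np.pi)"
```

```text
time: 13.58
position: [0.4046, 0.2865, 0.0844]
tool_rot: [1.368, 2.828, -0.001]
ft_force: [1.0, 2.3, -1.2]
grip_width: 0.003
grip_force: 1.0
time: 14.33
position: [0.3938, 0.278, 0.0845]
tool_rot: [1.368, 2.828, -0.001]
ft_force: [1.0, 1.5, 0.1]
grip_width: 0.003
grip_force: 0.6
t 14.33 pos [0.3938 0.278  0.0845] tilt [-0. -0. -1.] yaw 2.241 q [ 0.29  0.23 -1.03  2.    0.23  1.03 -0.18] F [1.  1.5 0.1]
shift mm [1.  2.9 0.5] spin -0.05
```

```bash
python3 -m jog '[{"claw":0,"dx":0,"dy":-1,"dz":0,"spin":0},{"claw":0,"dx":0,"dy":-2,"dz":0,"spin":0},{"claw":0,"dx":0,"dy":-3,"dz":0,"spin":0},{"claw":0,"dx":0,"dy":-4,"dz":0,"spin":0},{"claw":0,"dx":0,"dy":-5,"dz":0,"spin":0},{"claw":0,"dx":0,"dy":-6,"dz":0,"spin":0},{"claw":0,"dx":0,"dy":-7,"dz":0,"spin":0},{"claw":0,"dx":0,"dy":-8,"dz":0,"spin":0},{"claw":0,"dx":0,"dy":-8,"dz":0,"spin":0}]'
python3 -c "
from h import *
to(box(0,-.079,.084),YAW+np.pi)"
```

```text
time: 15.08
position: [0.3913, 0.2761, 0.0857]
tool_rot: [1.366, 2.824, 0.016]
ft_force: [10.5, 8.4, -8.4]
grip_width: 0.005
grip_force: 6.6
t 15.08 pos [0.3913 0.2761 0.0857] tilt [ 0.     0.011 -1.   ] yaw 2.241 q [ 0.31  0.21 -1.04  2.02  0.21  1.02 -0.16] F [10.5  8.4 -8.4]
shift mm [1.  5.9 1.8] spin -0.04
```

```bash
python3 -m jog '[{"claw":0,"dx":0,"dy":8,"dz":0,"spin":0},{"claw":0,"dx":0,"dy":22,"dz":0,"spin":0},{"claw":0,"dx":0,"dy":30,"dz":-30,"spin":0},{"claw":0,"dx":-30,"dy":50,"dz":-70,"spin":0},{"claw":0,"dx":-60,"dy":80,"dz":-110,"spin":0},{"claw":0,"dx":-80,"dy":90,"dz":-140,"spin":0},{"claw":0,"dx":-80,"dy":90,"dz":-140,"spin":0},{"claw":0,"dx":-80,"dy":90,"dz":-140,"spin":0},{"claw":0,"dx":-80,"dy":90,"dz":-140,"spin":0}]'
python3 - <<'E'
from h import *
c,s=np.cos(YAW),np.sin(YAW)
im=wrist("w6"); p=cloud(im).reshape(-1,3); d=p[:,:2]-C0; L=np.c_[d@[c,s],d@[-s,c],p[:,2]]
k=(abs(L[:,0])<.045)&(L[:,1]<-.05)&(L[:,1]>-.15)&(L[:,2]>.073)&(L[:,2]<.08); print("ridge",k.sum(),np.percentile(L[k],[2,50,98],axis=0).round(4).tolist() if k.any() else 0)
for x in(-.022,.022):
  for y in(-.042,0,.042):
    k=(np.hypot(L[:,0]-x,L[:,1]-y)<.013)&(L[:,2]>.035)&(L[:,2]<.056)
    print(x,y,k.sum(),(np.percentile(L[k][:,2],[50,90]).round(4),np.median(L[k],0).round(4)) if k.sum()>5 else "")
k=(L[:,2]>.108)&(L[:,2]<.118)&(abs(L[:,1]+.033)<.02)&(L[:,0]<-.06)&(L[:,0]>-.12); print("knob",np.median(L[k],0))
E
```

```text
time: 15.83
position: [0.5081, 0.2659, 0.2245]
tool_rot: [-1.37, -2.826, 0.001]
ft_force: [-0.4, 0.0, -0.0]
grip_width: 0.004
grip_force: 0.0
ridge 1064 [[-0.0384, -0.1025, 0.0738], [-0.0046, -0.0973, 0.0773], [0.0328, -0.0934, 0.0791]]
-0.022 -0.042 350 (array([0.0507, 0.0519]), array([-0.0235, -0.0391,  0.0507]))
-0.022 0 192 (array([0.0436, 0.0447]), array([-0.0236,  0.0016,  0.0436]))
-0.022 0.042 347 (array([0.0507, 0.0519]), array([-0.0225,  0.0421,  0.0507]))
0.022 -0.042 310 (array([0.0509, 0.052 ]), array([ 0.0194, -0.0395,  0.0509]))
0.022 0 289 (array([0.0509, 0.052 ]), array([0.0195, 0.0015, 0.0509]))
0.022 0.042 302 (array([0.0508, 0.052 ]), array([0.0199, 0.0417, 0.0508]))
knob [nan nan nan]
  return _methods._mean(a, axis=axis, dtype=dtype,
  ret = um.true_divide(
```

View pics/w6.png

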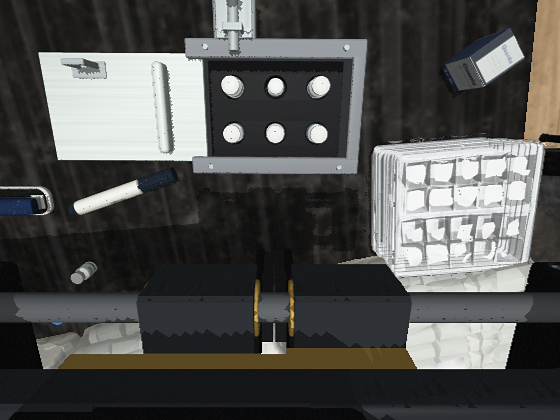

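The wrist view shows the lid open (ridge at about (162,105)) and six caps. The short one is at about (275,87), the middle place on the bolt side, where depth gives 43.6 mm against 51 mm for the others. I'll check the bolt tip once and work out the pointing shift.

Run:
```python
from h import *
c,s=np.cos(YAW),np.sin(YAW)
def loc(f):
  p=cloud(dict(np.load(f))).reshape(-1,3); d=p[:,:2]-C0; return np.c_[d@[c,s],d@[-s,c],p[:,2]]
L=loc("w6.npz"); k=(abs(L[:,1]+.033)<.0035)&(L[:,2]>.070)&(L[:,2]<.0815)&(L[:,0]>-.062)&(L[:,0]<-.02)
print("bolt w6",np.percentile(L[k],[1,50,97,100],axis=0).round(4).tolist())
k=(L[:,2]>.0815)&(L[:,2]<.088)&(abs(L[:,0]+.04)<.02)&(L[:,1]<-.12); print("staple w6",np.percentile(L[k],[2,50,98],axis=0).round(4).tolist())
M=loc("w1.npz"); k=(abs(M[:,1]+.033)<.012)&(M[:,2]>.0815)&(M[:,2]<.088)&(abs(M[:,0]+.04)<.015); print("staple w1",np.percentile(M[k],[2,50,98],axis=0).round(4).tolist())
k=(np.hypot(L[:,0]+.0225,L[:,1]-.001)<.0115)&(L[:,2]>.0415)&(L[:,2]<.046); print("cap rect",cv2.minEnclosingCircle((L[k][:,:2]*1000).astype(np.float32)),L[k].mean(0))
to(box(-.0235,.001,.079),YAW+np.pi)
```

```text
bolt w6 [[-0.0617, -0.0363, 0.0738], [-0.0539, -0.0328, 0.0788], [-0.048, -0.0296, 0.0803], [-0.0479, -0.0295, 0.0811]]
staple w6 [[-0.0415, -0.1717, 0.0821], [-0.0391, -0.1622, 0.0853], [-0.0368, -0.1539, 0.0867]]
staple w1 [[-0.0405, -0.0424, 0.082], [-0.0384, -0.0331, 0.0854], [-0.0363, -0.0248, 0.0868]]
cap rect ((-23.596973419189453, 1.5605581998825073), 6.962934970855713) [-0.02363763  0.00154682  0.04364257]
t 15.88 pos [0.5066 0.2662 0.2234] tilt [ 0.001 -0.003 -1.   ] yaw 2.241 q [ 0.31  0.3  -1.    1.64  0.26  1.35 -0.06] F [-0.3  0.8 -1.2]
shift mm [103.7   2.3 144.5] spin -0.04
```

Bolt tip at -0.048 and staple face at -0.0415 leave about 6.5 mm clear, so the bolt is fully drawn (16 mm against clearing at 10 mm). Now to point.

```bash
python3 -m jog '[{"claw":0,"dx":35,"dy":1,"dz":0,"spin":0},{"claw":0,"dx":70,"dy":2,"dz":0,"spin":0},{"claw":0,"dx":104,"dy":3,"dz":20,"spin":0},{"claw":0,"dx":104,"dy":3,"dz":50,"spin":0},{"claw":0,"dx":104,"dy":3,"dz":80,"spin":0},{"claw":0,"dx":104,"dy":3,"dz":105,"spin":0},{"claw":0,"dx":104,"dy":3,"dz":125,"spin":0},{"claw":0,"dx":104,"dy":3,"dz":136,"spin":0},{"claw":0,"dx":104,"dy":3,"dz":136,"spin":0},{"claw":0,"dx":104,"dy":3,"dz":136,"spin":0},{"claw":0,"dx":104,"dy":3,"dz":136,"spin":0},{"claw":0,"dx":104,"dy":3,"dz":136,"spin":0}]'
python3 -c "
from h import *
to(box(-.0236,.0015,.081),YAW+np.pi)"
```

```text
time: 16.88
position: [0.4462, 0.3505, 0.0899]
tool_rot: [1.367, 2.827, 0.003]
ft_force: [0.5, -0.2, 0.3]
grip_width: 0.006
grip_force: 0.0
t 16.88 pos [0.4462 0.3505 0.0899] tilt [-0.     0.002 -1.   ] yaw 2.241 q [ 0.09  0.43 -0.96  1.8   0.39  1.11 -0.34] F [ 0.5 -0.2  0.3]
shift mm [ 0.4 -2.7  8.9] spin -0.04
```

```bash
python3 -m jog '[{"claw":0,"dx":0,"dy":-2,"dz":5,"spin":0},{"claw":0,"dx":0,"dy":-2,"dz":8,"spin":0},{"claw":0,"dx":0,"dy":-2,"dz":8,"spin":0},{"claw":0,"dx":0,"dy":-2,"dz":8,"spin":0},{"claw":0,"dx":0,"dy":-2,"dz":8,"spin":0},{"claw":0,"dx":0,"dy":-2,"dz":8,"spin":0},{"claw":0,"dx":0,"dy":-2,"dz":8,"spin":0},{"claw":0,"dx":0,"dy":-2,"dz":8,"spin":0}]'
python3 -c "
from h import *
to(box(-.0236,.0015,.081),YAW+np.pi)"
```

```text
time: 17.55
position: [0.4441, 0.3486, 0.0806]
tool_rot: [1.368, 2.828, 0.0]
ft_force: [0.6, 0.3, -0.0]
grip_width: -0.0
grip_force: 0.0
t 17.55 pos [0.4441 0.3486 0.0806] tilt [-0.  0. -1.] yaw 2.241 q [ 0.09  0.44 -0.96  1.82  0.4   1.1  -0.35] F [ 0.6  0.3 -0. ]
shift mm [ 0.6  0.1 -0.4] spin -0.05
```

```bash
H='hold'; python3 -m jog '[{"claw":0,"dx":0,"dy":0,"dz":0,"spin":0},{"claw":0,"dx":0,"dy":0,"dz":0,"spin":0},{"claw":0,"dx":0,"dy":0,"dz":0,"spin":0},{"claw":0,"dx":0,"dy":0,"dz":0,"spin":0},{"claw":0,"dx":0,"dy":0,"dz":0,"spin":0},{"claw":0,"dx":0,"dy":0,"dz":0,"spin":0},{"claw":0,"dx":0,"dy":0,"dz":0,"spin":0},{"claw":0,"dx":0,"dy":0,"dz":0,"spin":0},{"claw":0,"dx":0,"dy":0,"dz":0,"spin":0},{"claw":0,"dx":0,"dy":0,"dz":0,"spin":0},{"claw":0,"dx":0,"dy":0,"dz":0,"spin":0},{"claw":0,"dx":0,"dy":0,"dz":0,"spin":0},{"claw":0,"dx":0,"dy":0,"dz":0,"spin":0},{"claw":0,"dx":0,"dy":0,"dz":0,"spin":0},{"claw":0,"dx":0,"dy":0,"dz":0,"spin":0},{"claw":0,"dx":0,"dy":0,"dz":0,"spin":0},{"claw":0,"dx":0,"dy":0,"dz":0,"spin":0},{"claw":0,"dx":0,"dy":0,"dz":0,"spin":0},{"claw":0,"dx":0,"dy":0,"dz":0,"spin":0},{"claw":0,"dx":0,"dy":0,"dz":0,"spin":0}]'
python3 -m jog '[{"claw":0,"dx":0,"dy":0,"dz":0,"spin":0},{"claw":0,"dx":0,"dy":0,"dz":0,"spin":0},{"claw":0,"dx":0,"dy":0,"dz":0,"spin":0},{"claw":0,"dx":0,"dy":0,"dz":0,"spin":0},{"claw":0,"dx":0,"dy":0,"dz":0,"spin":0},{"claw":0,"dx":0,"dy":0,"dz":0,"spin":0},{"claw":0,"dx":0,"dy":0,"dz":0,"spin":0},{"claw":0,"dx":0,"dy":0,"dz":0,"spin":0},{"claw":0,"dx":0,"dy":0,"dz":0,"spin":0},{"claw":0,"dx":0,"dy":0,"dz":0,"spin":0},{"claw":0,"dx":0,"dy":0,"dz":0,"spin":0},{"claw":0,"dx":0,"dy":0,"dz":0,"spin":0}]'
python3 -c "
from h import *
to(box(-.0236,.0015,.081),YAW+np.pi); print(close_job())"
```

```text
time: 19.22
position: [0.4441, 0.3486, 0.0805]
tool_rot: [1.368, 2.828, -0.0]
ft_force: [-0.9, 0.7, 0.2]
grip_width: 0.004
grip_force: 0.0
time: 20.22
position: [0.4441, 0.3486, 0.0805]
tool_rot: [1.368, 2.828, -0.0]
ft_force: [0.6, 0.4, 0.0]
grip_width: 0.007
grip_force: 0.0
t 20.22 pos [0.4441 0.3486 0.0805] tilt [-0. -0. -1.] yaw 2.241 q [ 0.09  0.44 -0.96  1.82  0.4   1.1  -0.35] F [0.6 0.4 0. ]
shift mm [ 0.6  0.1 -0.5] spin -0.05
the job is handed in; nothing more can be done
None
```

I pushed the bolt and then the lid to their end stops, then held the fingertips about 23 mm above the short vial's cap for over 2 s and handed in still pointing at 20 s; the knob moved only about 13 mm of the stated 16 mm, but it stopped dead under 22 N and the bolt tip is about 6.5 mm clear of the staple, which fits fully drawn.

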